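# Hang the lopsided weighing cradle on the spring scale

### The job

Pick up the wire-handled cradle with the violin scroll by the red grip on its bail and hang it on the hook of the green spring scale so that the kink in the bail, which lies above its centre of mass, sits in the bottom of the hook. Ease its weight onto the spring until the scale carries all of it before you let go, so that it neither drops, bobs up nor swings, never press hard on the scale, and leave the cradle hanging level and still without disturbing the other things on the bench.

Things in the scene. Friction and masses are not known exactly. Their poses are not given: they have to be found in the camera images.
- cradle: Loose cradle, of unknown mass under 0.6 kg: plywood tray 70 (x) x 250 (y) x 6 mm with a violin scroll fixed on it (53 mm high, heavy at +y); 7 mm wire bail in its y-z plane: posts at y = +-112 mm, bar centred 150 mm above the underside, with an upward kink (40 mm wide, 14 high, flat top 14 wide) at y = +40 mm, over the centre of mass. Origin: centre of the underside. Starts upright.
- cradle_grip (a point): Centre of the red grip block on the bail bar, 150 mm above the tray's underside, at y = -17 mm of the cradle: 18 mm wide (cradle x, the way to pinch it), 40 mm long (y), 16 mm high. The free space under it is about 100 mm.
- cradle_kink (a point): Centre of the wire in the middle of the kink's flat top, 57 mm along the cradle's +y from cradle_grip and 14 mm higher. It lies about 7.5 mm above hook_seat when hung.
- scale: Fixed spring scale: green base plate (x +15 to +240, y -50 to +50, 14 mm thick), 20 mm column at x = +185 mm, 328 mm tall, hook arm on it. Origin: on the bench below the hook's seat; x points from hook to column, within 0.3 rad of world x. To hook on: bail raised clear of the tip, tray under the arm, square to it, move along the scale's +x, then lower.
- hook_seat (a point): Centre of the 8 mm round hook bar in the middle of its seat, 250 mm above the bench unloaded; moves down with the hook. The seat is level for 14 mm along the scale's x; toward -x the bar then rises 14 mm within 13 mm to the open tip, toward +x 16 mm within 14 mm to the level arm that runs on to the column.
- scale_hook (a joint): How far the spring hook has been drawn down, in m: 0 unloaded, about 90 N per metre after the first 0.2 N, bottom stop at 0.07 (6.5 N). A lightly damped spring: let go of an unbalanced load and it bobs.
- varnish_jar: Bystander: amber jar, 48 mm diameter, 75 mm tall; origin at the centre of its underside.
- finger_plane: Bystander: small brass plane 50 x 22 x 22 mm; origin at the centre of its underside.
- chisel: Bystander: hand tool with a wooden handle lying on the bench.
- glue_brush: Bystander: brush lying on the bench.
- maple_block: Bystander: maple block 90 x 45 x 30 mm; origin at the centre of its underside.
- mug: Bystander: blue mug, 76 mm diameter, 85 mm tall; origin at the centre of its underside.
- bridge_stack: Bystander: small wooden block 50 x 38 x 22 mm; origin at the centre of its underside.

How it is judged:
On the way, in this order (a step that is already met when the one before it is completed fails the run):
1. the cradle is lifted clear of the bench (height (world z) of cradle above 0.03 m), for 0.1 s.
2. the kink sits in the hook and the hook is drawn down at least 8 mm while the fingers still hold the cradle (distance between cradle_kink and hook_seat below 0.015 m and value of joint scale_hook above 0.008 m and contact force between the fingers and cradle above 0.3 N), for 0.2 s.
At the end, for the whole second after the job is handed in: The cradle hangs free from the scale: kink within 14 mm of hook_seat (7.5 mm when seated), the scale bearing more than 1 N, the tray over 15 mm above the bench, tilted less than 0.15 rad, moving slower than 0.04 m/s and 0.4 rad/s (distance between cradle_kink and hook_seat below 0.014 m and contact force between cradle and scale above 1 N and height (world z) of cradle above 0.015 m and angle between cradle's own z axis and vertical below 0.15 rad and linear speed of cradle below 0.04 m/s and angular speed of cradle below 0.4 rad/s); the robot touches nothing.
It fails at once if the cradle drops, bobs or swings when not held (faster than 0.07 m/s or 1.2 rad/s with no finger on it) (contact force between the fingers and cradle below 0.02 N and (linear speed of cradle above 0.07 m/s or angular speed of cradle above 1.2 rad/s)).
It fails at once if the cradle is pressed on the scale with more than 9 N (contact force between cradle and scale above 9 N).
It fails at once if the robot pushes on the scale itself with more than 8 N (contact force between any of the fingers, the arm and scale above 8 N).
It fails at once if another thing on the bench is moved more than 30 mm (distance of any of varnish_jar, finger_plane, chisel, glue_brush, maple_block, mug, bridge_stack from where it was at the start of the episode above 0.03 m).
It also fails if it takes over 72 s, if anything falls off the work surface, if the arm or the gripper's body presses on something with over 40 N, if the wrist force passes 120 N, or if a joint passes its speed limit or range.

### The arm

A 6-joint arm with a two-finger parallel gripper is mounted at the origin on the work surface. World frame = base frame: x ahead of the robot, y to its left, z up, the work surface at z = 0. Lengths are in m, angles in rad, forces in N, time in s.
With the tool pointing down it reaches from about 0.3 to 0.775 m from the base axis. Payload 14.6 kg.
Tool frame: the origin (TCP) lies at the very end of the fingers, on their centre line; the grasp point (between the pads) lies 19 mm behind it (ctrl.hold_point_z is the distance from the TCP to the grasp point, in m); x points along the fingers, y is the direction in which the jaws open and shut, and the axes are right-handed (so a half turn about x gives the same grasp; the last joint's range is limited). The gripper opens to 94 mm and grips with 3 to 60 N. Pads are 16 mm wide; open, the fingers measure 119 mm over their backs; the gripper's body (75 mm by 177 mm) begins 78 mm behind the grasp point.
Start: joints at [-1.253, 0.3, 1.521, -0, 1.321, -0.067], TCP at [0.206, -0.51, 0.205] pointing down, gripper open.
Joint ranges: [-3.03, 3.03], [-0.79, 2.21], [0.23, 2.52], [-1.04, 4.18], [0, 3.07], [-2.55, 2.55]. Speed limits (rad/s): [2.22, 2.22, 2.57, 3.14, 3.14, 3.14].

### API

Orientations are given as [roll, pitch, yaw] about the fixed x, y, z axes, in that order (R = Rz(yaw) Ry(pitch) Rx(roll)).
In Python, from station import get_obs, camera, ticket, ctrl gives the robot as it stands.
- The arm moves only by the tool step_arm, never from a script. Its argument "motion" is a list that holds one entry, the list of rows, each a list of 6 numbers: the shift along the tool's x, y, z in m, then the turn, a rotation vector about the tool's x, y, z in degrees. A call has 1 to 12 rows; each row shifts and turns the commanded pose from where the row before left it, along the tool's axes as they then stand; what a row does not reach is not made up. A row lasts 1/8 s, in which the tool goes at most 62.5 mm and 10.7 degrees, less where a joint would pass 70% of its speed; a pose out of reach is approached as far as the arm can. A call is refused whole if a number of a shift passes 0.0625 or a number of a turn 10.7, either way. A call with a gripper value outside its range is refused whole. "fingers" is the finger opening in m, from 0 to 0.094, set as the call begins (left out, the last holds). The fingers move at their own pace and stop on an object; "squeeze" is the grip in N (left out, the last holds). Time passes only in rows, so rows that do not move let the fingers close. It gives the time, the measured TCP pose, the force and the opening at its end, in the units of the state.
- get_obs(): the state, without advancing time (a new reading comes with each control period).
- camera(name): name is "scene" or "top"; returns a dict with "pixels" (384x512x3 uint8, red, green, blue), "fx", "fy", "cx", "cy" (pixels), "extrinsics" (4x4, takes a point from world to camera coordinates). Camera axes: x right, y up, looking along -z (the intrinsics and any distortion apply to the point x, -y, -z); pixel columns grow to the right and rows downward; lengths in m; the calibration is good to about 2 mm. A picture is of the moment at which its call begins. There is no depth.
- ticket.hand_in(): hands the job in, once; it reports no verdict.
The state is a dict: "time_s": time; "qpos": joint angles; "joint_vel": joint speeds; "tau": joint torques, N m; "ee_pos": TCP position; "eef_rot": TCP orientation; "force": force on the tool from outside, world axes, zero at the start; "moment": the same for the moment, N m; "grip_width": finger opening in m.
Only numpy, scipy, OpenCV 4.12 (cv2) and the standard library are available. Lean on these libraries where they do the work, as an engineer would, in place of code of your own. Each camera call takes 0.05 s, during which the arm holds its last target.

## Working session

There is one attempt and no reset: what is moved stays moved. The work goes in short steps, Python scripts to look and compute and a tool call to move; the robot and the scene stay as the last step left them, time stands still between calls to the robot, and variables do not carry over. Pictures are saved under pics/ and viewed, and the job is handed in when it is done.

Besides the shell and the picture viewer there is one more tool, called after "Emit:" as name(argument=value, ...), one argument or row to a line, values as JSON. step_arm: Moves the arm, as the interface text tells. Its arguments: {"type":"object","properties":{"motion":{"type":"array","items":{"type":"array","items":{"type":"array","items":{"type":"number"}}}},"fingers":{"type":"number"},"squeeze":{"type":"number"}},"required":["motion"]}

```bash
ls; mkdir -p pics
python3 - <<'E'
from station import get_obs,camera,ctrl
import cv2,numpy as np
o=get_obs()
for k in o: print(k,np.round(o[k],4))
print(ctrl.hold_point_z)
for n in("scene","top"):
    c=camera(n); print(n,c['fx'],c['fy'],c['cx'],c['cy']); print(np.round(c['extrinsics'],4).tolist(), [k for k in c])
    cv2.imwrite(f'pics/{n}0.png',cv2.resize(c['pixels'][:,:,::-1],(768,576),interpolation=cv2.INTER_CUBIC))
E
```

```text
pics
time_s 0.0
qpos [-1.2526  0.3004  1.5216 -0.      1.3207 -0.0666]
joint_vel [ 0.0007  0.0001  0.0011 -0.0007 -0.0005 -0.0001]
tau [ 3.00000e-04 -5.31800e+01 -3.52738e+01  7.08000e-02  2.44000e-02
 -1.00000e-04]
ee_pos [ 0.2064 -0.5095  0.2049]
eef_rot [-1.594   1.5697  1.9324]
force [ 0.0015 -0.388  -0.1746]
moment [ 0.0069 -0.0129 -0.0119]
grip_width 0.0936
0.0188
scene 447.70270065934807 447.70270065934807 255.08333395196078 193.77520915313974
[[0.8871, 0.461, -0.0214, -0.5086], [-0.2535, 0.5254, 0.8122, 0.0236], [0.3857, -0.7151, 0.5829, -1.5647], [0.0, 0.0, 0.0, 1.0]] ['pixels', 'fx', 'fy', 'cx', 'cy', 'extrinsics']
top 393.47896194032705 393.47896194032705 256.5982643837895 194.582452814868
[[-0.0284, -0.9996, -0.0096, 0.023], [0.9959, -0.0291, 0.0858, -0.5648], [-0.086, -0.0071, 0.9963, -1.4074], [0.0, 0.0, 0.0, 1.0]] ['pixels', 'fx', 'fy', 'cx', 'cy', 'extrinsics']
```

View pics/scene0.png

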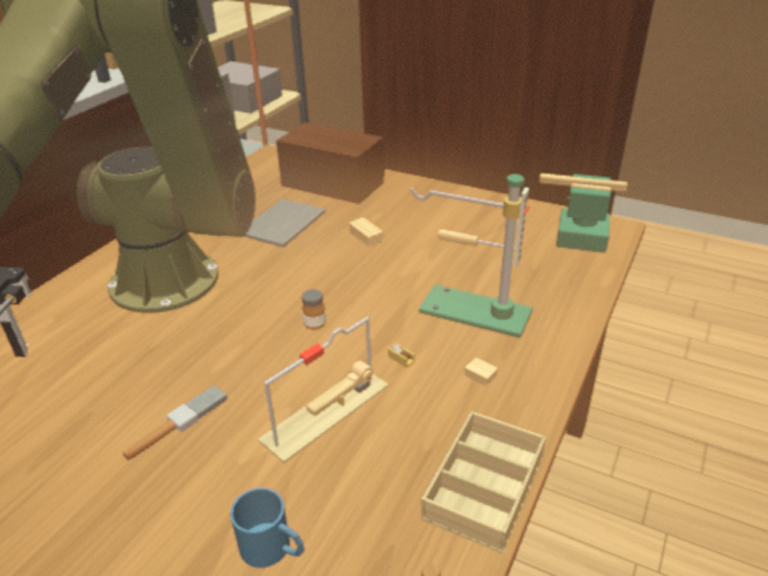

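View pics/top0.png

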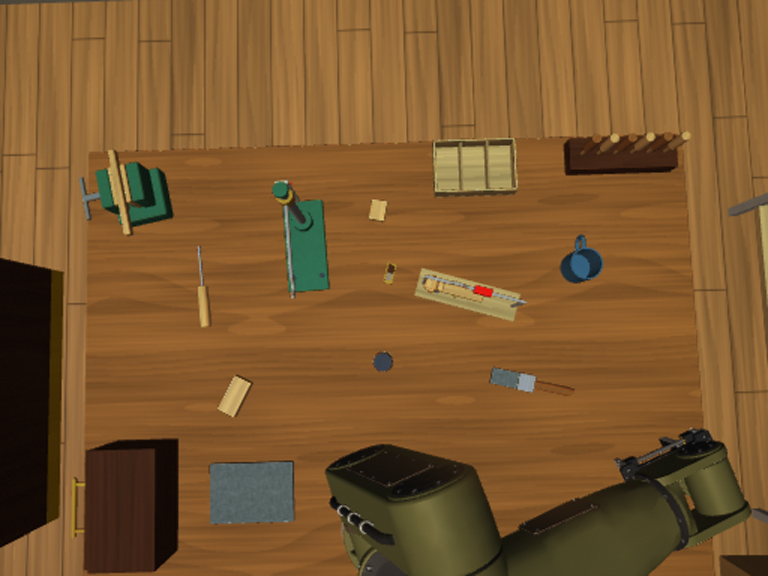

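The scene view shows the cradle at about (325,390) with its red grip at (312,353), and the scale hook at about (420,193). The top view shows the grip at (483,292). Next I'll enlarge crops.

Run:
```python
from station import camera
import cv2,numpy as np
def crop(n,r,s,f):
    c=camera(n)['pixels'][:,:,::-1]; x0,x1,y0,y1=r
    im=cv2.resize(c[y0:y1,x0:x1],None,fx=s,fy=s,interpolation=cv2.INTER_CUBIC)
    for x in range((x0+9)//10*10,x1,10):
        cv2.line(im,((x-x0)*s+s//2,0),((x-x0)*s+s//2,6),(255,255,255),1)
        cv2.putText(im,str(x),((x-x0)*s-8,16),0,.35,(255,255,255),1)
    for y in range((y0+9)//10*10,y1,10):
        cv2.line(im,(0,(y-y0)*s+s//2),(6,(y-y0)*s+s//2),(255,255,255),1)
        cv2.putText(im,str(y),(8,(y-y0)*s+s//2),0,.35,(255,255,255),1)
    cv2.imwrite('pics/'+f,im)
crop("scene",(170,265,205,310),8 if 0 else 6-0,'c1.png') if 0 else None
crop("scene",(170,262,207,307),6,'c1.png')
crop("scene",(265,365,115,225),5,'c2.png')
crop("top",(270,360,170,220),8,'c3.png')
crop("top",(180,230,115,205),6,'c4.png')
```

```text
(no output)
```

View pics/c1.png

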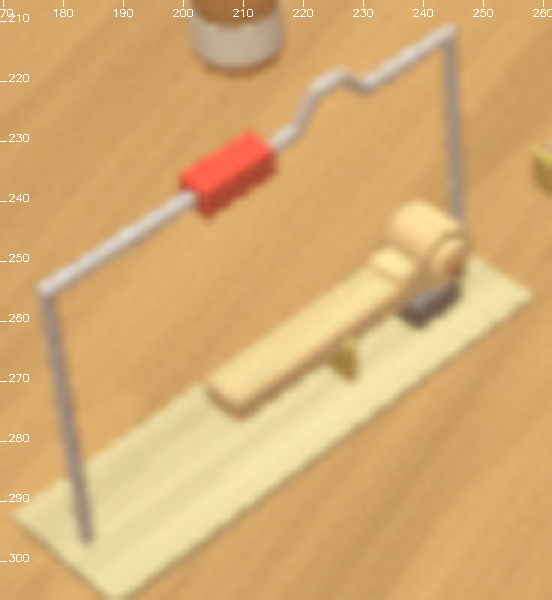

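View pics/c2.png

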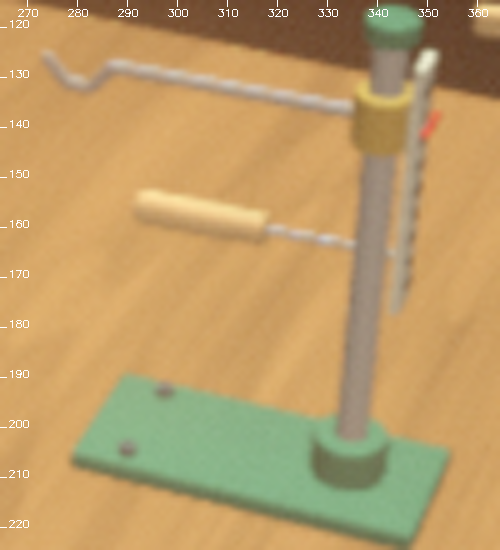

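View pics/c3.png

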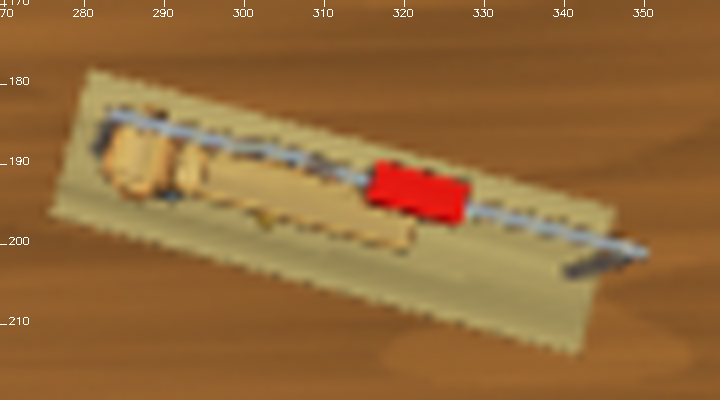

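View pics/c4.png

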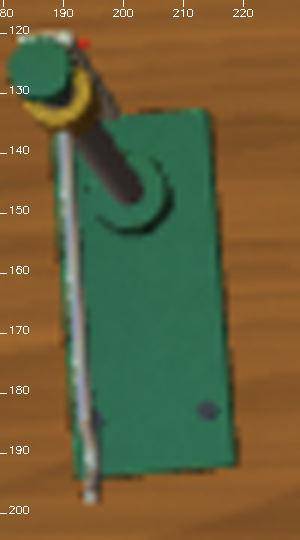

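```bash
cat > fit.py <<'E'
import numpy as np
from scipy.optimize import least_squares
def proj(c,P):
    E=c['extrinsics']; p=(E[:3,:3]@np.atleast_2d(P).T).T+E[:3,3]
    return np.c_[c['cx']+c['fx']*p[:,0]/-p[:,2], c['cy']-c['fy']*p[:,1]/-p[:,2]]
def fit(cams,obs,x0):
    # obs: list (cam, local xyz mm, u,v); params x,y,z,yaw
    def w(p,L):
        c,s=np.cos(p[3]),np.sin(p[3]); return np.array([[c,-s,0],[s,c,0],[0,0,1]])@(np.array(L)/1000)+p[:3]
    f=lambda p:np.concatenate([(proj(cams[n],w(p,L))[0]-[u,v]) for n,L,u,v in obs])
    r=least_squares(f,x0,loss='soft_l1'); return r.x,f(r.x).reshape(-1,2),w
E
python3 - <<'E'
from station import camera
from fit import *
cams={n:camera(n) for n in('scene','top')}
S,T='scene','top'
cr=[(S,(0,-112,150),177.5,254.8),(S,(0,112,150),244.5,212),(S,(-35,-125,6),171.8,292.3),(S,(35,-125,3),189.2,306.2),(S,(35,125,4),258.2,255.3),(S,(0,-17,150),207.5,235.7),(S,(0,40,164),224.8,219.8),
(T,(35,125,6),280.75,178),(T,(35,-125,6),346.75,195.5),(T,(-35,-125,6),341.6,213.6),(T,(-35,125,6),275.75,196),(T,(0,112,150),283.5,183.75),(T,(0,-112,150),350.1,201),(T,(0,-17,158),321.75,193.5)]
sc=[(S,(-20,0,264),273.9,125.5),(S,(21,0,266),286.9,127.7),(S,(175,0,266),334.5,135.9),(S,(15,50,14),289.9,189.5),(S,(15,-50,14),278.9,206.5),(S,(240,50,14),354.5,205.1),(S,(240,-50,14),346.5,222.9),
(T,(15,50,14),191.7,194.2),(T,(15,-50,14),218.8,192.2),(T,(240,-50,14),214.2,132.5),(T,(175,0,266),190.3,137),(T,(-20,0,264),194.8,197.8)]
for o,x0 in((cr,[.5,-.1,0,-.25]),(sc,[.5,.3,0,0])):
    p,r,w=fit(cams,o,x0); print(np.round(p,4)); print(np.round(r,1).tolist())
    for L in((0,-17,150),(0,40,164),(0,0,250)): print(L,np.round(w(p,L),4))
E
```

```text
[ 0.557  -0.1926  0.0013 -0.2885]
[[-0.3, -0.1], [-0.2, -0.3], [-0.1, -0.5], [-0.2, 0.9], [-0.0, 0.3], [0.1, -0.4], [-0.8, 0.4], [-0.4, -0.2], [-0.5, -0.4], [0.1, -0.0], [-0.2, 0.1], [0.2, -0.4], [-0.7, -0.3], [0.1, -0.4]]
(0, -17, 150) [ 0.5522 -0.2089  0.1513]
(0, 40, 164) [ 0.5684 -0.1542  0.1653]
(0, 0, 250) [ 0.557  -0.1926  0.2513]
[ 0.5616  0.1951 -0.0018  0.0493]
[[-0.2, 1.1], [-0.4, 0.7], [2.5, 2.1], [-1.1, -0.8], [-1.4, -1.3], [-0.0, -0.7], [-0.4, -0.2], [-0.1, 0.2], [-0.1, 0.0], [0.3, -0.2], [-0.1, -2.7], [-0.5, -0.4]]
(0, -17, 150) [0.5624 0.1781 0.1482]
(0, 40, 164) [0.5596 0.235  0.1622]
(0, 0, 250) [0.5616 0.1951 0.2482]
```

Run:
```python
from station import camera
from fit import *
cams={n:camera(n) for n in('scene','top')}
S,T='scene','top'
sc=[(S,(-20,0,264),273.9,125.5),(S,(21,0,266),286.9,127.7),(S,(0,0,250),280.5,131.5),(S,(15,50,14),289.9,189.5),(S,(15,-50,14),278.9,206.5),(S,(240,50,14),354.5,205.1),(S,(240,-50,14),346.5,222.9),
(T,(15,50,14),191.7,194.2),(T,(15,-50,14),218.8,192.2),(T,(240,-50,14),214.2,132.5),(T,(21,0,266),194.2,185.3),(T,(-20,0,264),194.8,197.8)]
for sel in (sc,[s for s in sc if s[1][2]>100],[s for s in sc if s[1][2]<100]):
    p,r,w=fit(cams,sel,[.5,.3,0,0]); print(np.round(p,4)); print(np.round(r,1).tolist())
    print(np.round(w(p,(0,0,250)),4))
```

```text
[ 0.5623  0.1949 -0.0019  0.0487]
[[-0.0, 1.2], [-0.2, 0.8], [-0.5, 0.6], [-0.9, -0.7], [-1.2, -1.2], [0.2, -0.5], [-0.2, -0.1], [-0.1, -0.1], [-0.1, -0.2], [0.4, -0.4], [-0.7, -1.6], [-0.4, -0.6]]
[0.5623 0.1949 0.2481]
[0.5616 0.1939 0.0011 0.0233]
[[-0.3, 0.4], [-0.6, 0.1], [-0.8, -0.2], [-0.4, -1.5], [-0.4, -0.5]]
[0.5616 0.1939 0.2511]
[ 0.5628  0.1959 -0.0057  0.0543]
[[-0.8, 0.1], [-0.8, -0.4], [0.3, 0.0], [0.2, 0.5], [-0.2, -0.0], [-0.3, -0.3], [-0.1, -0.4]]
[0.5628 0.1959 0.2443]
```

```bash
cat > plan.py <<'E'
import numpy as np,sys
from scipy.spatial.transform import Rotation as Ro
from station import get_obs
def plan(pos,yawc,n):
    """TCP target pos; jaw axis along +-cradle x at yawc"""
    o=get_obs(); R=Ro.from_euler('xyz',o['eef_rot']).as_matrix(); p=np.array(o['ee_pos'])
    best=None
    for s in(1,-1):
        x=np.array([0,0,-1.]); y=s*np.array([np.cos(yawc),np.sin(yawc),0]); G=np.c_[x,y,np.cross(x,y)]
        rv=Ro.from_matrix(R.T@G).as_rotvec(degrees=True)
        if best is None or np.linalg.norm(rv)<np.linalg.norm(best): best=rv
    d=R.T@(np.array(pos)-p)
    print('t',o['time_s'],'p',p.round(4),'force',np.round(o['force'],2),'w',round(o['grip_width'],4))
    print('shift total',d.round(4),'per row',(d/n).round(4),'turn',best.round(2)); print('tool axes cols',R.round(3).tolist())
E
python3 - <<'E'
from plan import *
plan([.5522,-.2089,.2],-.2885,12)
E
```

```text
t 0.5 p [ 0.2064 -0.5098  0.2054] force [ 0.33 -0.26  1.  ] w 0.094
shift total [ 0.0054 -0.1491 -0.4334] per row [ 0.0005 -0.0124 -0.0361] turn [-51.43  -0.     0.  ]
tool axes cols [[-0.0, 0.375, -0.927], [0.0, -0.927, -0.375], [-1.0, -0.0, -0.0]]
```

Emit:
step_arm(
  motion=[
    [[0, -0.0124, -0.0361, 0, 0, 0], [0, -0.0124, -0.0361, 0, 0, 0], [0, -0.0124, -0.0361, 0, 0, 0], [0, -0.0124, -0.0361, 0, 0, 0], [0, -0.0124, -0.0361, 0, 0, 0], [0, -0.0124, -0.0361, 0, 0, 0], [0, -0.0124, -0.0361, 0, 0, 0], [0, -0.0124, -0.0361, 0, 0, 0], [0, -0.0124, -0.0361, 0, 0, 0], [0, -0.0124, -0.0361, 0, 0, 0], [0, -0.0124, -0.0361, 0, 0, 0], [0, -0.0124, -0.0361, 0, 0, 0]],
  ],
  fingers=0.06,
)

```text
time_s: 2.0
ee_pos: [0.553, -0.2083, 0.2055]
eef_rot: [1.847, 1.571, -0.91]
force: [0.8, -0.4, 0.4]
grip_width: 0.0599
```

Emit:
step_arm(
  motion=[
    [[0, 0, 0, -9, 0, 0], [0, 0, 0, -9, 0, 0], [0, 0, 0, -9, 0, 0], [0, 0, 0, -9, 0, 0], [0, 0, 0, -9, 0, 0], [0, 0, 0, -6.4, 0, 0], [0, 0, 0, 0, 0, 0], [0, 0, 0, 0, 0, 0]],
  ],
)

```text
time_s: 3.0
ee_pos: [0.5521, -0.2093, 0.2054]
eef_rot: [-1.178, 1.571, -3.04]
force: [0.2, 0.8, -0.1]
grip_width: 0.0601
```

Run:
```python
from plan import *
plan([.5522,-.2089,.1323],-.2885,6)
```

```text
t 3.0 p [ 0.5521 -0.2093  0.2054] force [ 0.23  0.84 -0.09] w 0.0601
shift total [ 0.0731 -0.     -0.0004] per row [ 0.0122 -0.     -0.0001] turn [-0.17  0.    0.  ]
tool axes cols [[-0.0, 0.958, -0.287], [-0.0, -0.287, -0.958], [-1.0, -0.0, 0.0]]
```

Emit:
step_arm(
  motion=[
    [[0.0125, 0, 0, -0.2, 0, 0], [0.0125, 0, 0, 0, 0, 0], [0.0125, 0, 0, 0, 0, 0], [0.0125, 0, 0, 0, 0, 0], [0.0125, 0, 0, 0, 0, 0], [0.0105, 0, 0, 0, 0, 0], [0, 0, 0, 0, 0, 0]],
  ],
)

```text
time_s: 3.88
ee_pos: [0.5518, -0.2091, 0.1316]
eef_rot: [-1.687, 1.569, 2.74]
force: [-0.0, 0.1, -0.1]
grip_width: 0.0599
```

```bash
cat > crop.py <<'E'
from station import camera
import cv2
def crop(n,r,s,f):
    cc=camera(n); c=cc['pixels'][:,:,::-1]; x0,x1,y0,y1=r
    im=cv2.resize(c[y0:y1,x0:x1],None,fx=s,fy=s,interpolation=cv2.INTER_CUBIC)
    for x in range((x0+9)//10*10,x1,10):
        cv2.line(im,((x-x0)*s+s//2,0),((x-x0)*s+s//2,6),(255,255,255),1)
        cv2.putText(im,str(x),((x-x0)*s-8,16),0,.35,(255,255,255),1)
    for y in range((y0+9)//10*10,y1,10):
        cv2.line(im,(0,(y-y0)*s+s//2),(6,(y-y0)*s+s//2),(255,255,255),1)
        cv2.putText(im,str(y),(8,(y-y0)*s+s//2),0,.35,(255,255,255),1)
    cv2.imwrite('pics/'+f,im)
E
python3 -c "
from crop import *
crop('scene',(150,270,180,310),5,'d1.png')"
```

```text
(no output)
```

View pics/d1.png

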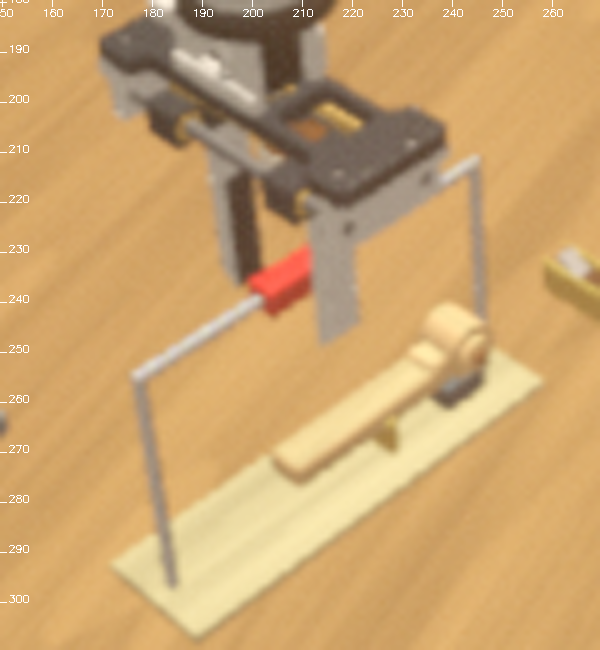

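The fingers straddle the red grip: the block is at (205,235), between the pads at (198,225) and (216,235). Closing now.

Emit:
step_arm(
  motion=[
    [[0, 0, 0, 0, 0, 0], [0, 0, 0, 0, 0, 0], [0, 0, 0, 0, 0, 0], [0, 0, 0, 0, 0, 0], [0, 0, 0, 0, 0, 0], [0, 0, 0, 0, 0, 0]],
  ],
  fingers=0.0,
  squeeze=50,
)

```text
time_s: 4.68
ee_pos: [0.5522, -0.2093, 0.1325]
eef_rot: [1.404, 1.57, -0.452]
force: [1.6, -1.0, -1.0]
grip_width: 0.0179
```

Emit:
step_arm(
  motion=[
    [[-0.005, 0, 0, 0, 0, 0], [-0.01, 0, 0, 0, 0, 0], [-0.015, 0, 0, 0, 0, 0], [-0.02, 0, 0, 0, 0, 0], [-0.01, 0, 0, 0, 0, 0], [0, 0, 0, 0, 0, 0], [0, 0, 0, 0, 0, 0]],
  ],
)

```text
time_s: 5.55
ee_pos: [0.5518, -0.2091, 0.1917]
eef_rot: [-1.718, 1.57, 2.709]
force: [0.3, -0.3, -5.1]
grip_width: 0.0174
```

```bash
python3 -c "
from crop import *
from station import get_obs
import numpy as np
o=get_obs();print([np.round(o[k],3) for k in ('ee_pos','eef_rot','force','moment','grip_width')])
crop('scene',(150,270,170,300),5,'d2.png')"
```

```text
[array([ 0.552, -0.209,  0.192]), array([-1.718,  1.57 ,  2.709]), array([ 0.344, -0.312, -5.073]), array([-0.34 , -0.03 ,  0.032]), np.float64(0.017)]
```

View pics/d2.png

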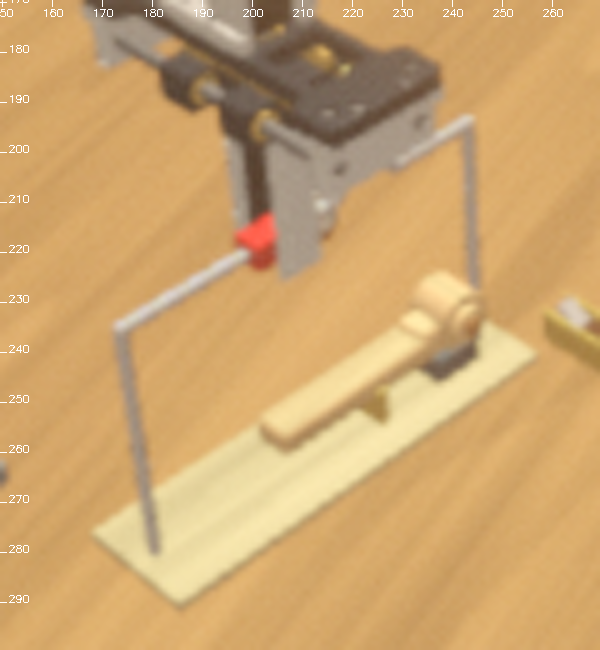

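Emit:
step_arm(
  motion=[
    [[-0.005, 0, 0, -1, 0, 0], [-0.01, 0, 0, -2, 0, 0], [-0.01, 0, 0, -3, 0, 0], [-0.01, 0, 0, -3, 0, 0], [-0.01, 0, 0, -3, 0, 0], [-0.01, 0, 0, -3, 0, 0], [-0.01, 0, 0, -2.4, 0, 0], [-0.01, 0, 0, -1.5, 0, 0], [-0.005, 0, 0, -0.5, 0, 0], [0, 0, 0, 0, 0, 0]],
  ],
)

```text
time_s: 6.85
ee_pos: [0.5522, -0.2093, 0.2728]
eef_rot: [1.101, 1.57, -0.416]
force: [0.5, 0.2, -5.4]
grip_width: 0.0176
```

```bash
python3 - <<'E'
from plan import *
# hook seat & axes
h=np.array([.562,.195]);y=.05;c,s=np.cos(y),np.sin(y)
R=np.array([[c,-s],[s,c]])
for lx in(-.075,0): print(lx,(h+R@np.array([lx,-.057])).round(4))
t=h+R@np.array([-.075,-.057])
plan([*t,.27],.05,12)
E
python3 -c "
from crop import *
crop('scene',(150,310,110,280),4,'d3.png');crop('top',(220,370,140,230),5,'d3t.png')"
```

```text
-0.075 [0.4899 0.1343]
0 [0.5648 0.1381]
t 6.85 p [ 0.5522 -0.2093  0.2728] force [ 0.46  0.18 -5.44] w 0.0176
shift total [ 0.0027 -0.0439 -0.3464] per row [ 0.0002 -0.0037 -0.0289] turn [ 0.17  0.01 -0.03]
tool axes cols [[0.0, 0.999, 0.053], [-0.0, 0.053, -0.999], [-1.0, 0.0, 0.0]]
```

View pics/d3.png

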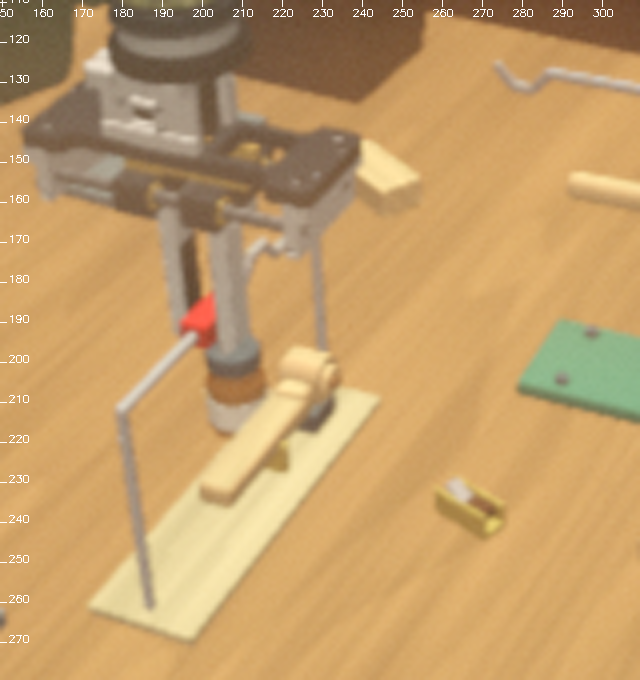

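View pics/d3t.png

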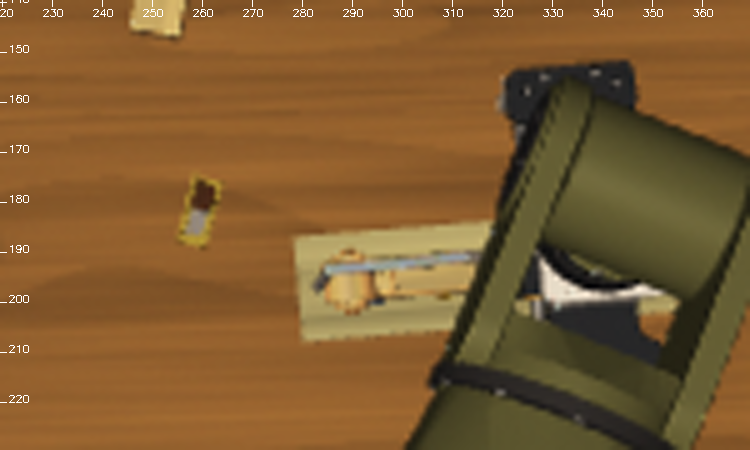

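Emit:
step_arm(
  motion=[
    [[0, -0.006, -0.01, 0, 0, 0], [0, -0.01, -0.02, 0, 0, 0], [0, -0.01, -0.03, 0, 0, 0], [0, -0.01, -0.035, 0, 0, 0], [0, -0.008, -0.035, 0, 0, 0], [0, 0, -0.035, 0, 0, 0], [0, 0, -0.035, 0, 0, 0], [0, 0, -0.035, 0, 0, 0], [0, 0, -0.035, 0, 0, 0], [0, 0, -0.035, 0, 0, 0], [0, 0, -0.026, 0, 0, 0], [0, 0, -0.015, 0, 0, 0]],
  ],
)

```text
time_s: 8.45
ee_pos: [0.489, 0.1352, 0.2724]
eef_rot: [-1.62, 1.57, -3.137]
force: [1.3, -1.5, -7.0]
grip_width: 0.0175
```

Emit:
step_arm(
  motion=[
    [[0, 0, 0, 0, 0, 0], [0, 0, 0, 0, 0, 0], [0, 0, 0, 0, 0, 0]],
  ],
)

```text
time_s: 8.82
ee_pos: [0.4899, 0.1332, 0.2725]
eef_rot: [0.21, 1.571, -1.309]
force: [-1.2, 0.3, -5.3]
grip_width: 0.0174
```

```bash
python3 - <<'E'
from plan import *
plan([.4899,.1343,.27],.05,12)
E
python3 -c "
from crop import *
crop('scene',(220,360,60,210),5,'d4.png');crop('top',(160,290,130,250),5,'d4t.png')"
```

```text
t 8.825 p [0.4899 0.1332 0.2725] force [-1.24  0.26 -5.32] w 0.0174
shift total [ 0.0025  0.0001 -0.0011] per row [ 0.0002  0.     -0.0001] turn [ 0.12  0.01 -0.  ]
tool axes cols [[0.0, 0.999, 0.052], [-0.0, 0.052, -0.999], [-1.0, 0.0, 0.0]]
```

View pics/d4.png

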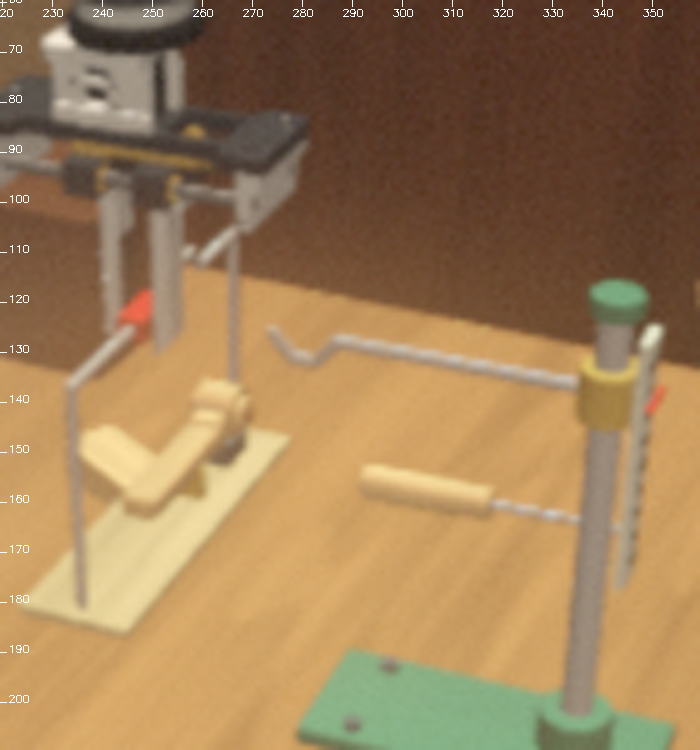

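View pics/d4t.png

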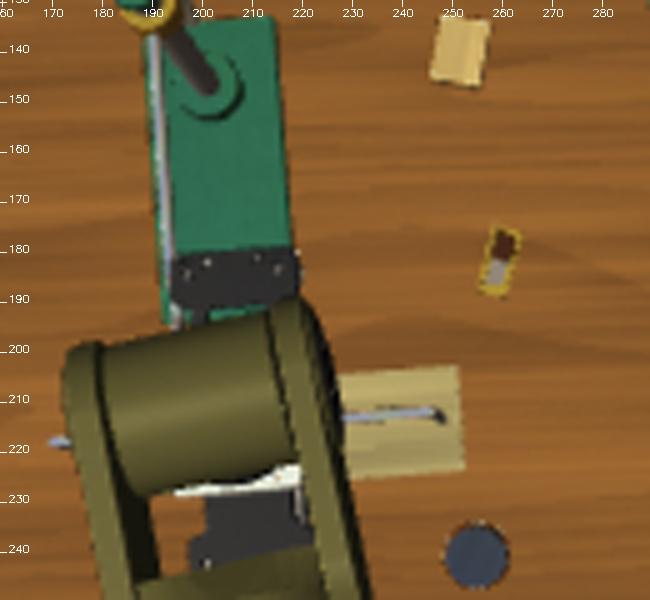

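```bash
cat > fit6.py <<'E'
from fit import *
from scipy.spatial.transform import Rotation as Ro
def fit6(cams,obs,x0):
    w=lambda p,L:Ro.from_euler('xyz',p[3:]).as_matrix()@(np.array(L)/1000)+p[:3]
    f=lambda p:np.concatenate([(proj(cams[n],w(p,L))[0]-[u,v]) for n,L,u,v in obs])
    r=least_squares(f,x0,loss='soft_l1'); return r.x,f(r.x).reshape(-1,2),w
E
python3 - <<'E'
from fit6 import *
from station import camera
cams={n:camera(n) for n in('scene','top')}
S,T='scene','top'
o=[(S,(0,-112,150),234,136.6),(S,(0,112,150),267,106),(S,(0,60,150),260.6,112),(S,(-35,-125,6),224.4,180.8),(S,(35,-125,3),245.2,186),(S,(35,125,5),277.2,147.2),
(T,(0,-112,150),247.6,212),(T,(0,112,150),169.8,217.8),(T,(35,-125,6),251.2,203),(T,(-35,-125,6),252.4,223.6)]
p,r,w=fit6(cams,o,[.49,.15,.14,0,0,.05]);print(p.round(4));print(r.round(1).tolist())
print('grip',w(p,(0,-17,150)).round(4),'kink',w(p,(0,40,164)).round(4))
E
```

```text
[ 0.4889  0.1489  0.1411 -0.0145 -0.0028  0.0467]
[[-0.3, 0.2], [-0.7, -0.1], [-1.1, 0.4], [-1.1, -0.5], [-0.5, 0.4], [0.6, -0.2], [-2.2, -0.7], [0.0, -0.7], [-0.4, -0.8], [-0.0, -0.3]]
grip [0.4892 0.1341 0.2913] kink [0.4865 0.1912 0.3045]
```

Emit:
step_arm(
  motion=[
    [[0, 0.006, -0.0003, 0, 0, 0], [0, 0.008, -0.0004, 0, 0, 0], [0, 0.01, -0.0004, 0, 0, 0], [0, 0.01, 0, 0, 0, 0], [0, 0.01, 0, 0, 0, 0], [0, 0.01, 0, 0, 0, 0], [0, 0.01, 0, 0, 0, 0], [0, 0.007, 0, 0, 0, 0], [0, 0.004, 0, 0, 0, 0], [0, 0, 0, 0, 0, 0], [0, 0, 0, 0, 0, 0]],
  ],
)

```text
time_s: 10.4
ee_pos: [0.5645, 0.139, 0.2725]
eef_rot: [1.871, 1.571, 0.353]
force: [0.3, -0.3, -5.3]
grip_width: 0.0176
```

```bash
python3 - <<'E'
from plan import *
plan([.5648,.1381,.27],.05,12)
E
python3 -c "
from crop import *
crop('scene',(240,340,70,180),6,'d5.png');crop('top',(150,250,120,220),6,'d5t.png')"
```

```text
t 10.4 p [0.5645 0.139  0.2725] force [ 0.32 -0.28 -5.28] w 0.0176
shift total [0.0025 0.0003 0.0009] per row [0.0002 0.     0.0001] turn [ 0.19 -0.   -0.  ]
tool axes cols [[0.0, 0.999, 0.053], [0.0, 0.053, -0.999], [-1.0, 0.0, -0.0]]
```

View pics/d5.png

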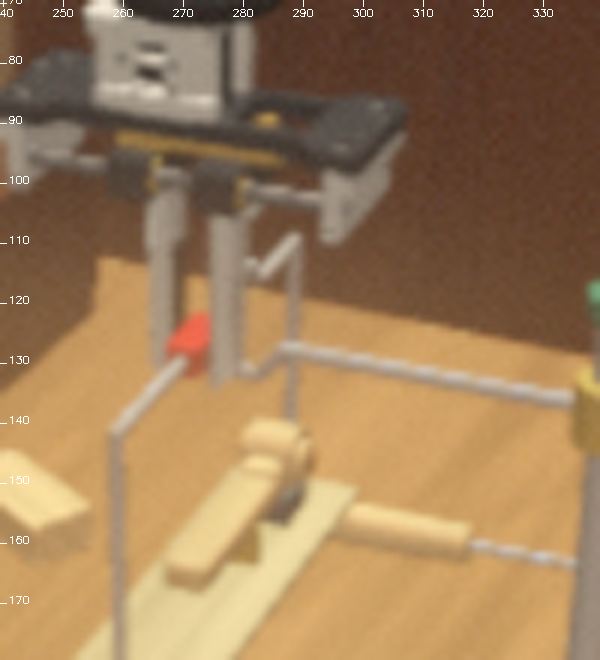

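View pics/d5t.png

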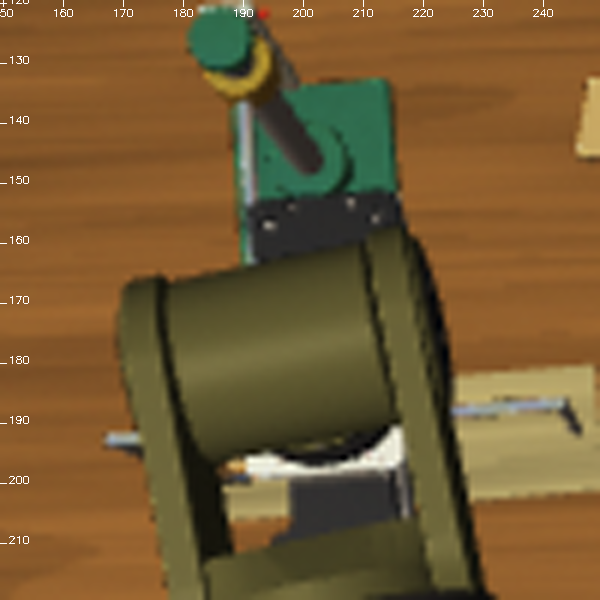

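Run:
```python
from fit6 import *
from station import camera
cams={n:camera(n) for n in('scene','top')}
S,T='scene','top'
def bp(n,u,v,z):
    c=cams[n];E=c['extrinsics'];d=E[:3,:3].T@np.array([(u-c['cx'])/c['fx'],-(v-c['cy'])/c['fy'],-1]);o=-E[:3,:3].T@E[:3,3]
    return (o+d*(z-o[2])/d[2]).round(4)
print('top: bail ends',bp(T,167.3,192.8,.29),bp(T,243.2,186.7,.291))
for uv in((190.7,163.2),(190.3,137),(194.2,185.3),(194.8,197.8)):print(' arm',bp(T,*uv,.266))
print('scene far',bp(S,289.2,109.2,.289),'kinkend',bp(S,283.7,114.8,.290),'near',bp(S,258.7,141.2,.292))
print('arm start',bp(S,287,127.5,.266),'seat end',bp(S,282.5,131.8,.25),'tip(earlier)',bp(S,273.9,125.5,.264),'seat mid',bp(S,280.5,131.8,.25))
for uv in ((334.5,135.9),(300,130.2)):print(' arm pt',bp(S,*uv,.266))
```

```text
top: bail ends [0.5553 0.2697 0.29  ] [0.5668 0.0438 0.291 ]
 arm [0.6462 0.2031 0.266 ]
 arm [0.7274 0.2031 0.266 ]
 arm [0.5781 0.1934 0.266 ]
 arm [0.54   0.1921 0.266 ]
scene far [0.5572 0.2718 0.289 ] kinkend [0.5589 0.2272 0.29  ] near [0.5666 0.0475 0.292 ]
arm start [0.5829 0.1991 0.266 ] seat end [0.5697 0.1965 0.25  ] tip(earlier) [0.5405 0.1978 0.264 ] seat mid [0.5643 0.194  0.25  ]
 arm pt [0.7267 0.2092 0.266 ]
 arm pt [0.6243 0.1996 0.266 ]
```

Emit:
step_arm(
  motion=[
    [[0, 0.001, 0.002, 0, 0, 0], [0.006, 0, 0, 0, 0, 0], [0.008, 0, 0, 0, 0, 0], [0.008, 0, 0, 0, 0, 0], [0.008, 0, 0, 0, 0, 0], [0.006, 0, 0, 0, 0, 0], [0.003, 0, 0, 0, 0, 0], [0, 0, 0, 0, 0, 0], [0, 0, 0, 0, 0, 0], [0, 0, 0, 0, 0, 0]],
  ],
)

```text
time_s: 11.85
ee_pos: [0.5658, 0.1371, 0.2337]
eef_rot: [1.752, 1.57, 0.234]
force: [0.3, -0.3, -4.9]
grip_width: 0.0175
```

```bash
python3 -c "
from crop import *
crop('scene',(240,340,80,190),6,'d6.png')"
```

```text
(no output)
```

View pics/d6.png

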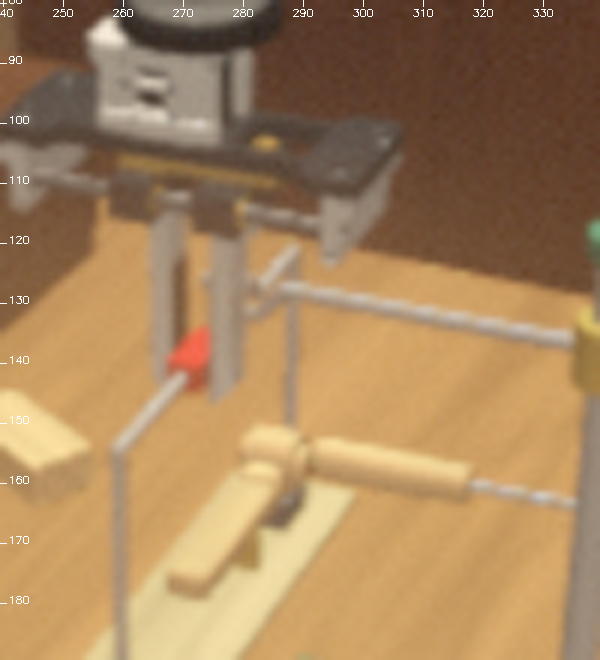

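The bail is about to seat: in the picture its far end passes behind the arm start at (285,288). No contact yet, since the force is unchanged. I'll lower in stages.

Emit:
step_arm(
  motion=[
    [[0.003, 0, 0, 0, 0, 0], [0.003, 0, 0, 0, 0, 0], [0.003, 0, 0, 0, 0, 0], [0.003, 0, 0, 0, 0, 0], [0.003, 0, 0, 0, 0, 0], [0.003, 0, 0, 0, 0, 0], [0.002, 0, 0, 0, 0, 0], [0, 0, 0, 0, 0, 0], [0, 0, 0, 0, 0, 0], [0, 0, 0, 0, 0, 0]],
  ],
)

```text
time_s: 13.15
ee_pos: [0.5658, 0.1371, 0.2136]
eef_rot: [1.716, 1.571, 0.199]
force: [0.2, 0.0, -3.4]
grip_width: 0.0174
```

```bash
python3 -c "
from crop import *
from station import get_obs
import numpy as np
o=get_obs();print([np.round(o[k],3) for k in ('ee_pos','force','moment','grip_width')])
crop('scene',(240,340,80,190),6,'d7.png')"
```

```text
[array([0.566, 0.137, 0.214]), array([ 0.212,  0.043, -3.397]), array([-0.195, -0.028, -0.027]), np.float64(0.017)]
```

View pics/d7.png

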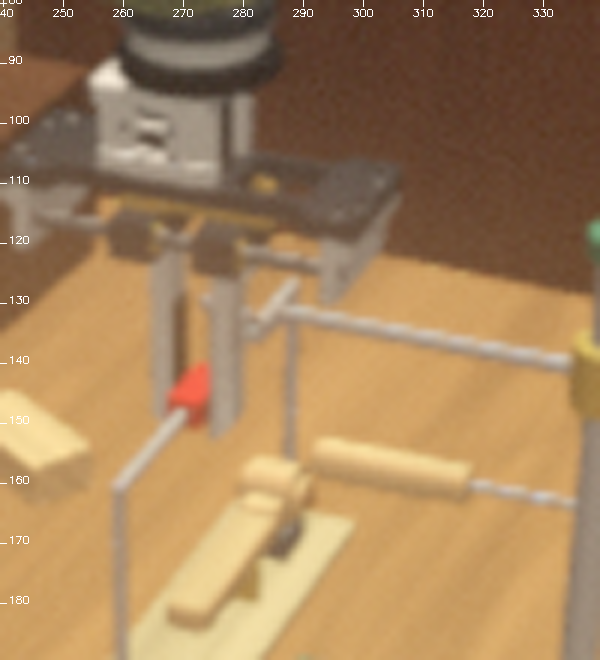

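Emit:
step_arm(
  motion=[
    [[0.002, 0, 0, 0, 0, 0], [0.003, 0, 0, 0, 0, 0], [0.003, 0, 0, 0, 0, 0], [0.003, 0, 0, 0, 0, 0], [0.003, 0, 0, 0, 0, 0], [0.003, 0, 0, 0, 0, 0], [0.003, 0, 0, 0, 0, 0], [0.003, 0, 0, 0, 0, 0], [0.002, 0, 0, 0, 0, 0], [0, 0, 0, 0, 0, 0], [0, 0, 0, 0, 0, 0], [0, 0, 0, 0, 0, 0]],
  ],
)

```text
time_s: 14.7
ee_pos: [0.5657, 0.1371, 0.1885]
eef_rot: [1.845, 1.571, 0.328]
force: [-0.7, 0.9, -1.3]
grip_width: 0.0174
```

```bash
python3 -c "
from crop import *
from station import get_obs
import numpy as np
o=get_obs();print([np.round(o[k],3) for k in ('ee_pos','force','moment','grip_width')])
crop('scene',(240,340,90,200),6,'d8.png')"
```

```text
[array([0.566, 0.137, 0.189]), array([-0.738,  0.897, -1.329]), array([-0.019, -0.024,  0.014]), np.float64(0.017)]
```

View pics/d8.png

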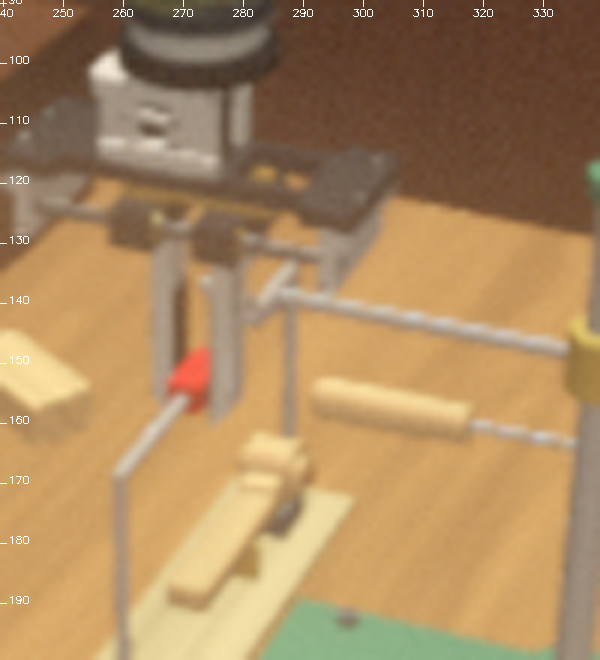

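```bash
cat > avg.py <<'E'
from station import get_obs,camera
import numpy as np
def avg(n=30):
    F=[]
    for i in range(n):
        camera('top'); o=get_obs(); F.append(np.r_[o['force'],o['moment']])
    F=np.array(F); print(round(o['time_s'],2),np.round(o['ee_pos'],4),'mean',F.mean(0).round(3),'sem',(F.std(0)/n**.5).round(3),'range fz',F[:,2].min().round(2),F[:,2].max().round(2))
avg()
E
python3 avg.py
```

```text
16.25 [0.5657 0.137  0.1884] mean [-0.156  0.498 -1.266 -0.02  -0.04   0.009] sem [0.094 0.102 0.09  0.005 0.006 0.006] range fz -2.47 -0.51
```

Emit:
step_arm(
  motion=[
    [[0.002, 0, 0, 0, 0, 0], [0.002, 0, 0, 0, 0, 0], [0.002, 0, 0, 0, 0, 0], [0.002, 0, 0, 0, 0, 0], [0.002, 0, 0, 0, 0, 0], [0.001, 0, 0, 0, 0, 0], [0.001, 0, 0, 0, 0, 0], [0, 0, 0, 0, 0, 0], [0, 0, 0, 0, 0, 0]],
  ],
)

```text
time_s: 17.38
ee_pos: [0.5657, 0.1371, 0.1765]
eef_rot: [1.761, 1.571, 0.243]
force: [0.2, 0.4, -0.3]
grip_width: 0.0178
```

```bash
python3 avg.py;python3 -c "
from crop import *
crop('scene',(240,340,90,200),6,'d9.png')"
```

```text
18.88 [0.5657 0.1371 0.1765] mean [-0.276  0.921 -0.344  0.089 -0.043  0.01 ] sem [0.068 0.077 0.097 0.006 0.006 0.006] range fz -1.84 0.69
```

View pics/d9.png

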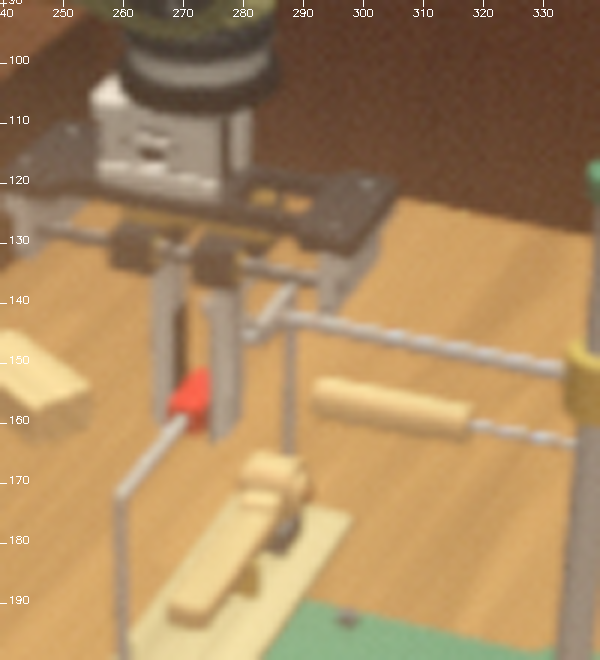

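Emit:
step_arm(
  motion=[
    [[0, 0.0003, -0.001, 0, 0, 0], [0, 0.0002, -0.001, 0, 0, 0], [0.001, 0, 0, 0, 0, 0], [0.001, 0, 0, 0, 0, 0], [0, 0, 0, 0, 0, 0], [0, 0, 0, 0, 0, 0]],
  ],
)

```text
time_s: 19.68
ee_pos: [0.5661, 0.1392, 0.1745]
eef_rot: [2.936, 1.571, 1.419]
force: [-1.6, -0.4, 0.1]
grip_width: 0.0174
```

```bash
python3 avg.py
```

```text
21.18 [0.5661 0.1391 0.1744] mean [-1.395  0.959 -0.142  0.094  0.162  0.07 ] sem [0.094 0.085 0.079 0.01  0.005 0.005] range fz -0.98 0.77
```

Emit:
step_arm(
  motion=[
    [[0, -0.0006, 0, 0, 0, 0], [0, 0, 0, 0, 0, 0], [0, 0, 0, 0, 0, 0]],
  ],
)

```text
time_s: 21.55
ee_pos: [0.5657, 0.1391, 0.1745]
eef_rot: [1.727, 1.57, 0.209]
force: [1.8, 1.1, -0.6]
grip_width: 0.0174
```

```bash
python3 avg.py;python3 -c "
from crop import *
crop('scene',(250,340,125,215),8,'e1.png')
crop('top',(155,255,120,220),6,'e1t.png')"
```

```text
23.05 [0.5655 0.1391 0.1745] mean [ 1.535  1.309 -0.178  0.186 -0.368 -0.097] sem [0.089 0.085 0.082 0.005 0.007 0.007] range fz -0.94 0.56
```

View pics/e1.png

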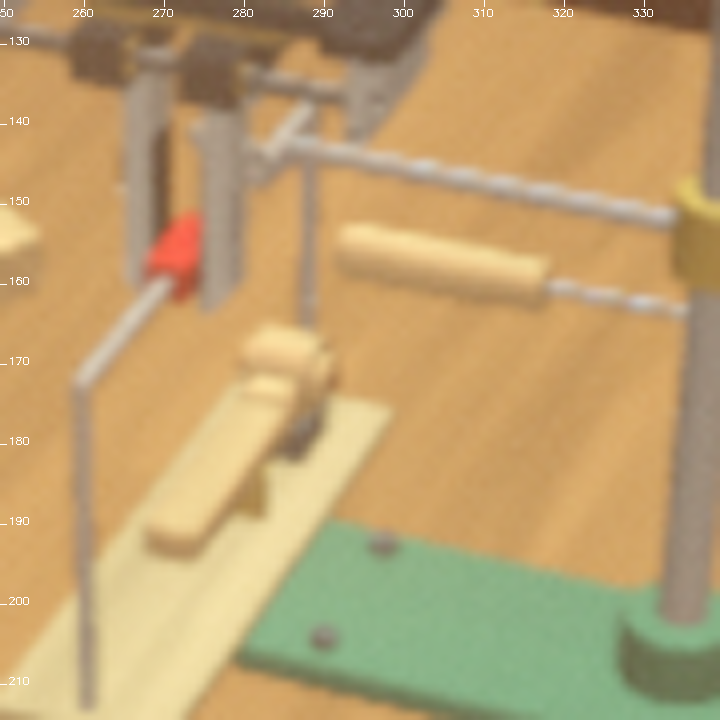

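View pics/e1t.png

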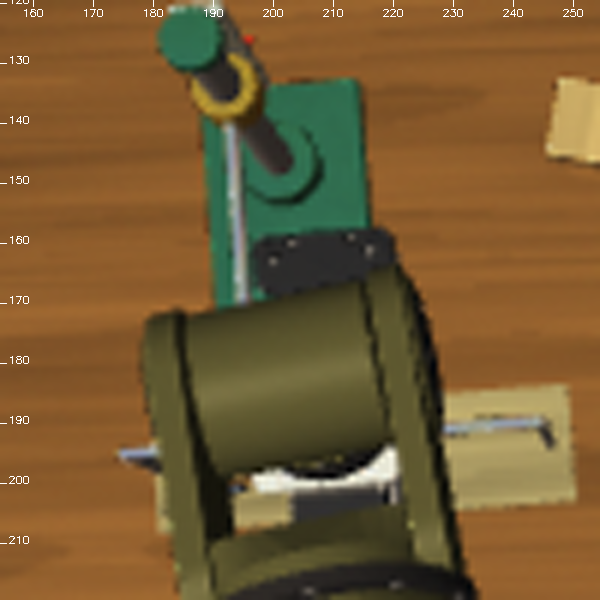

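Run:
```python
from fit6 import *
from station import camera
cams={n:camera(n) for n in('scene','top')}
S,T='scene','top'
def bp(n,u,v,z):
    c=cams[n];E=c['extrinsics'];d=E[:3,:3].T@np.array([(u-c['cx'])/c['fx'],-(v-c['cy'])/c['fy'],-1]);o=-E[:3,:3].T@E[:3,3]
    return (o+d*(z-o[2])/d[2]).round(4)
print('top: bail ends',bp(T,174.5,195.2,.193),bp(T,244.5,190,.194))
for uv in((193,140.3),(194.7,169.5)):print(' arm',bp(T,*uv,.213))
print('scene far',bp(S,288.25,137.25,.193),'near',bp(S,260,172.25,.193))
for uv in ((332,151.4),(290.75,143.25)):print(' arm pt',bp(S,*uv,.213))
o=[(S,(0,-112,150),260,172.25),(S,(0,112,150),288.25,137.25),(S,(0,-112,6),260.75,213),(S,(35,125,5),298.6,175.5),
(T,(0,-112,150),244.5,190),(T,(0,112,150),174.5,195.2),(T,(35,-125,6),249.3,184),(T,(-35,-125,6),250.2,202.8)]
p,r,w=fit6(cams,o,[.56,.15,.05,0,0,.05]);print(p.round(4));print(r.round(1).tolist())
print('grip',w(p,(0,-17,150)).round(4),'kink',w(p,(0,40,164)).round(4))
```

```text
top: bail ends [0.5564 0.2694 0.193 ] [0.5665 0.0439 0.194 ]
 arm [0.7292 0.2039 0.213 ]
 arm [0.6347 0.1998 0.213 ]
scene far [0.5574 0.2693 0.193 ] near [0.5691 0.0472 0.193 ]
 arm pt [0.7229 0.2111 0.213 ]
 arm pt [0.5942 0.2041 0.213 ]
[ 0.5634  0.1568  0.043  -0.0017 -0.006   0.0479]
[[-0.7, 0.2], [-0.1, 0.1], [-0.5, -0.3], [-0.1, 0.1], [-0.4, -0.4], [0.2, -0.3], [-0.6, -0.7], [-0.0, -0.0]]
grip [0.5634 0.14   0.1931] kink [0.5605 0.197  0.207 ]
```

Emit:
step_arm(
  motion=[
    [[0, 0.0002, -0.0008, 0, 0, 0], [0, 0.0001, -0.0007, 0, 0, 0], [0, 0, 0, 0, 0, 0], [0, 0, 0, 0, 0, 0]],
  ],
)

```text
time_s: 23.75
ee_pos: [0.5657, 0.1405, 0.1744]
eef_rot: [-0.998, 1.57, -2.516]
force: [0.1, -3.1, 0.5]
grip_width: 0.0177
```

```bash
python3 avg.py
```

```text
25.25 [0.5657 0.1406 0.1745] mean [-0.073 -3.641 -0.224 -0.662 -0.082  0.006] sem [0.075 0.128 0.099 0.012 0.006 0.005] range fz -1.18 0.95
```

Emit:
step_arm(
  motion=[
    [[0, 0, 0.0005, 0, 0, 0], [0, 0, 0.0005, 0, 0, 0], [0, 0, 0, 0, 0, 0], [0, 0, 0, 0, 0, 0]],
  ],
)

```text
time_s: 25.75
ee_pos: [0.5658, 0.1399, 0.1745]
eef_rot: [2.965, 1.57, 1.448]
force: [0.1, 3.7, -0.2]
grip_width: 0.0176
```

```bash
python3 avg.py
```

```text
27.25 [0.5658 0.1396 0.1744] mean [-0.226  2.029 -0.115  0.344 -0.029  0.   ] sem [0.09  0.095 0.082 0.009 0.005 0.005] range fz -1.14 0.7
```

Emit:
step_arm(
  motion=[
    [[0, 0, -0.0004, 0, 0, 0], [0.001, 0, 0, 0, 0, 0], [0, 0, 0, 0, 0, 0], [0, 0, 0, 0, 0, 0]],
  ],
)

```text
time_s: 27.75
ee_pos: [0.5658, 0.1398, 0.1735]
eef_rot: [-0.022, 1.571, -1.54]
force: [-0.7, -1.0, 0.2]
grip_width: 0.0179
```

```bash
python3 avg.py;python3 -c "
from crop import *
crop('scene',(250,340,125,215),8,'e2.png')"
```

```text
29.25 [0.5658 0.14   0.1734] mean [-0.186 -2.071 -0.056 -0.393 -0.06   0.006] sem [0.08  0.11  0.086 0.012 0.006 0.006] range fz -1.14 0.98
```

View pics/e2.png

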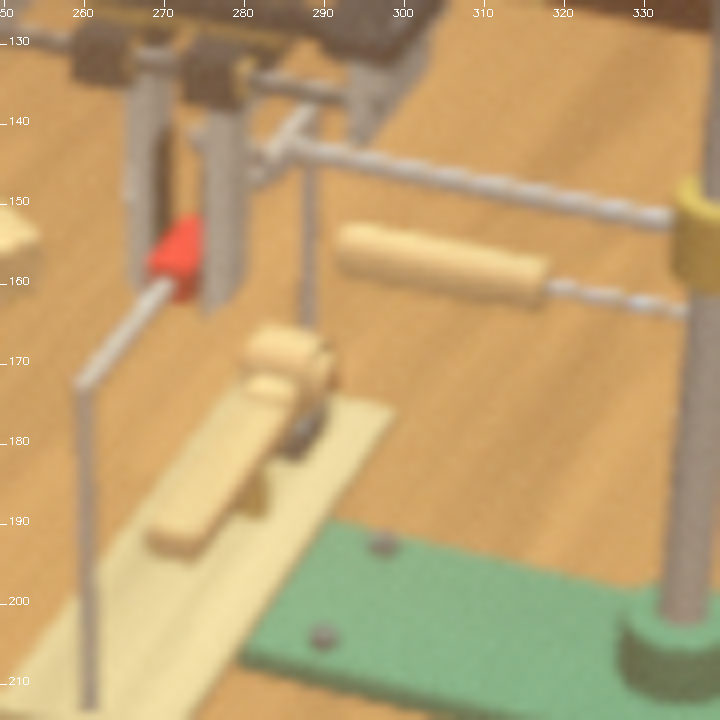

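Emit:
step_arm(
  motion=[
    [[0, 0, 0.0002, 0, 0, 0], [0, 0, 0, 0, 0, 0], [0, 0, 0, 0, 0, 0]],
  ],
)

```text
time_s: 29.68
ee_pos: [0.5658, 0.1399, 0.1735]
eef_rot: [2.947, 1.571, 1.429]
force: [0.7, -1.3, 0.0]
grip_width: 0.0179
```

```bash
python3 avg.py
```

```text
31.18 [0.5658 0.1398 0.1735] mean [-0.031 -0.428 -0.057 -0.122 -0.058  0.012] sem [0.08  0.093 0.078 0.008 0.006 0.006] range fz -1.11 0.56
```

Emit:
step_arm(
  motion=[
    [[0, 0, 0, 0, 0, 0], [0, 0, 0, 0, 0, 0], [0, 0, 0, 0, 0, 0]],
  ],
  squeeze=20,
)

```text
time_s: 31.55
ee_pos: [0.5658, 0.1398, 0.1735]
eef_rot: [2.123, 1.571, 0.605]
force: [1.2, 0.5, -0.4]
grip_width: 0.0181
```

Emit:
step_arm(
  motion=[
    [[0, 0, 0, 0, 0, 0], [0, 0, 0, 0, 0, 0], [0, 0, 0, 0, 0, 0]],
  ],
  squeeze=8,
)

```text
time_s: 31.92
ee_pos: [0.5658, 0.1398, 0.1735]
eef_rot: [2.336, 1.571, 0.818]
force: [1.1, 0.7, -0.6]
grip_width: 0.0179
```

Emit:
step_arm(
  motion=[
    [[0, 0, 0, 0, 0, 0], [0, 0, 0, 0, 0, 0], [0, 0, 0, 0, 0, 0], [0, 0, 0, 0, 0, 0]],
  ],
  squeeze=3,
)

```text
time_s: 32.42
ee_pos: [0.5658, 0.1398, 0.1734]
eef_rot: [-1.244, 1.571, -2.761]
force: [0.5, 0.2, -0.2]
grip_width: 0.0182
```

```bash
python3 avg.py;python3 -c "
from crop import *
crop('scene',(250,340,125,215),8,'e3.png')"
```

```text
33.92 [0.5658 0.1398 0.1735] mean [ 0.675  0.517 -0.218  0.037 -0.188 -0.036] sem [0.094 0.071 0.087 0.006 0.005 0.007] range fz -1.22 0.51
```

View pics/e3.png

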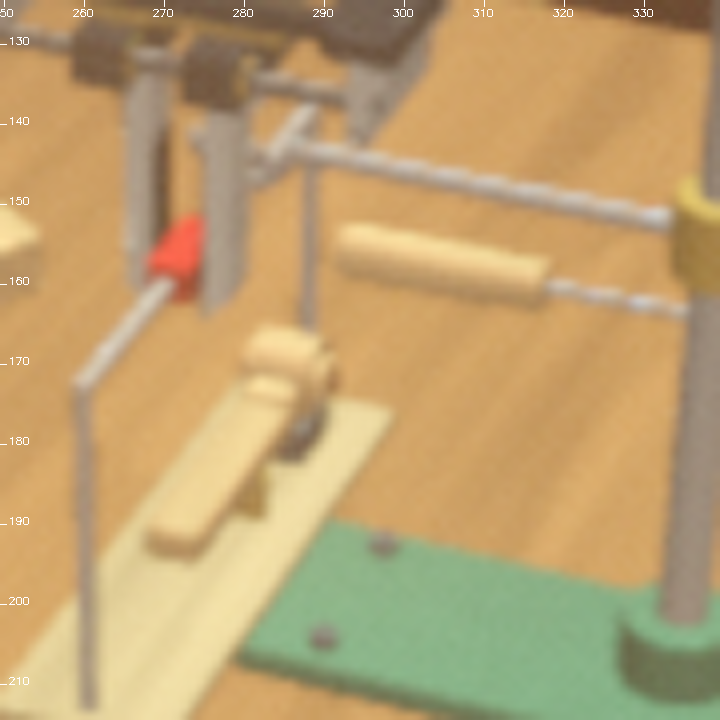

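Emit:
step_arm(
  motion=[
    [[0, 0.0001, -0.0001, 0, 0, 0], [0, 0, 0, 0, 0, 0], [0, 0, 0, 0, 0, 0]],
  ],
)

```text
time_s: 34.35
ee_pos: [0.5659, 0.1398, 0.1734]
eef_rot: [-1.207, 1.571, -2.725]
force: [0.2, 0.1, -1.2]
grip_width: 0.0182
```

Emit:
step_arm(
  motion=[
    [[0, 0, 0, 0, 0, 0], [0, 0, 0, 0, 0, 0], [0, 0, 0, 0, 0, 0], [0, 0, 0, 0, 0, 0]],
  ],
  fingers=0.02,
)

```text
time_s: 34.85
ee_pos: [0.5659, 0.1399, 0.1734]
eef_rot: [-1.645, 1.571, 3.121]
force: [-0.4, -0.2, 0.4]
grip_width: 0.0197
```

Emit:
step_arm(
  motion=[
    [[0, 0, 0, 0, 0, 0], [0, 0, 0, 0, 0, 0], [0, 0, 0, 0, 0, 0], [0, 0, 0, 0, 0, 0]],
  ],
  fingers=0.045,
)

```text
time_s: 35.35
ee_pos: [0.5659, 0.1399, 0.1734]
eef_rot: [-2.38, 1.571, 2.386]
force: [0.1, -0.0, -0.3]
grip_width: 0.0447
```

```bash
python3 avg.py;python3 -c "
from crop import *
crop('scene',(250,340,125,215),8,'e4.png')"
```

```text
36.85 [0.5659 0.1399 0.1734] mean [ 0.096 -0.014  0.001 -0.035 -0.076  0.007] sem [0.087 0.101 0.089 0.007 0.006 0.006] range fz -0.71 1.09
```

View pics/e4.png

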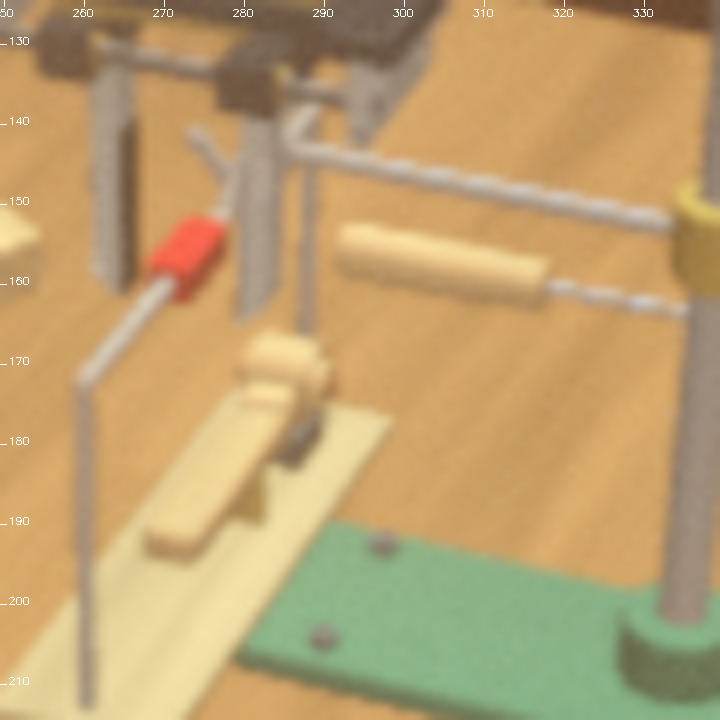

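Released: the cradle hangs level with its kink in the hook, and the fingers are clear on both sides of the red grip at (187,258). Retreating straight up.

Emit:
step_arm(
  motion=[
    [[-0.005, 0, 0, 0, 0, 0], [-0.01, 0, 0, 0, 0, 0], [-0.015, 0, 0, 0, 0, 0], [-0.02, 0, 0, 0, 0, 0], [-0.02, 0, 0, 0, 0, 0], [-0.02, 0, 0, 0, 0, 0], [-0.02, 0, 0, 0, 0, 0], [-0.02, 0, 0, 0, 0, 0], [-0.01, 0, 0, 0, 0, 0], [0, 0, 0, 0, 0, 0]],
  ],
)

```text
time_s: 38.15
ee_pos: [0.566, 0.1399, 0.3142]
eef_rot: [1.722, 1.57, 0.204]
force: [-0.5, -0.1, -1.0]
grip_width: 0.0449
```

```bash
python3 -c "
from crop import *
import time
crop('scene',(225,345,90,220),5,'f1.png')
for i in range(10): camera('top')
crop('scene',(225,345,90,220),5,'f2.png')
import cv2,numpy as np
a=cv2.imread('pics/f1.png').astype(int);b=cv2.imread('pics/f2.png').astype(int);print(abs(a-b).max(),abs(a-b).mean())
c=camera('scene')['pixels'][:,:,::-1];cv2.imwrite('pics/f3.png',c)"
```

```text
34 1.4225846153846153
```

View pics/f2.png

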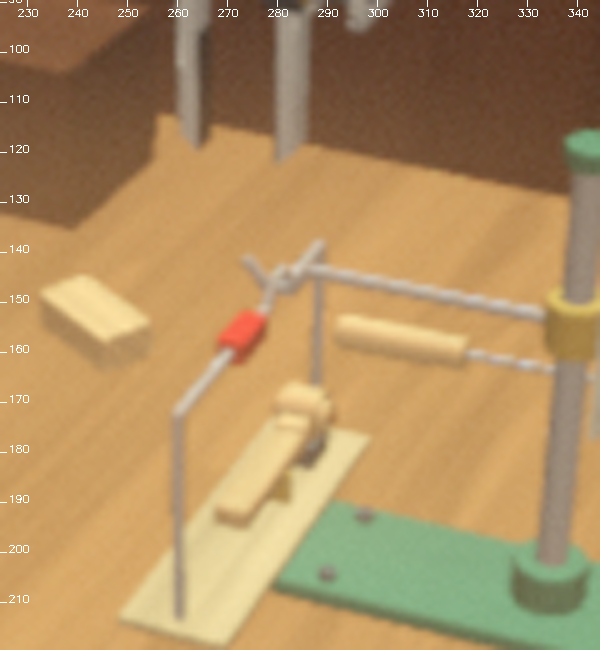

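View pics/f3.png

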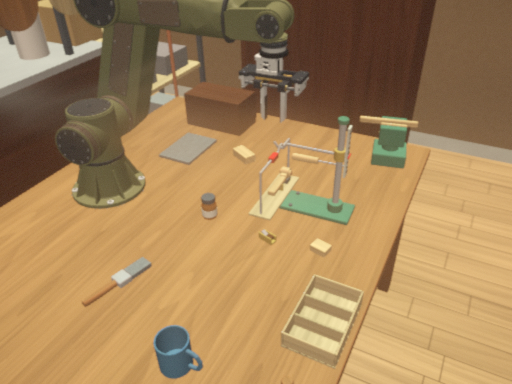

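The kink sits in the hook at about (281,145). The cradle is level and still, with no visible change between two frames 0.5 s apart, and nothing else has moved. Handing in.

```bash
python3 -c "
from station import ticket
print(ticket.hand_in())"
```

```text
the job is handed in; nothing more can be done
None
```

The cradle is hanging from the green spring scale with its kink in the bottom of the hook, and the job is handed in. No verdict came back. I finished at about 39 s of the 72 s allowed.

- **Carry and hook-on:** I gripped the red block at 50 N, lifted it (about 5.2 N of weight), turned it square to the scale and brought it in along the scale's +x. I then lowered it in stages over about 1.9 cm of seated travel checks and further draw-down, roughly 5 cm of hook travel in total.
- **Before release:** The averaged vertical force on the gripper was about -0.06 N, so the scale was carrying essentially all the weight. I eased the grip down to 3 N before opening the fingers, then backed straight up.
- **Last checks:** The kink is visibly in the hook and the tray looks level. Two frames 0.5 s apart showed no visible motion beyond image noise, the bystanders look undisturbed, and the gripper is clear.
- **What disagreed:**
  - Side friction between wire and hook reached about 3.6 N while I was centring it, and I trimmed that out before release.
  - At 3 N grip the averages still read about 0.7 N sideways and -0.2 N vertically. I made one more 0.1 mm trim and did not average again before opening.
  - The camera estimates of the hook's sideways position also differed by 2 to 5 mm, so I settled the alignment by force rather than by the pictures.

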